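Finish the crosswise slat riser on the trunk

ROBOT

A 6-joint arm with a two-finger parallel gripper is mounted at the origin on the work surface. World frame = base frame: x ahead of the robot, y to its left, z up, the work surface at z = 0. Lengths are in m, angles in degrees, forces in N, time in s.
With the tool pointing down it reaches from about 0.4 to 0.825 m from the base axis. Payload 7 kg.
Tool frame: the origin (TCP) lies midway between the tips of the shut fingers; the grasp point (between the pads) lies 19 mm behind it; z points along the fingers, y is the direction in which the jaws open and shut (so a half turn about z gives the same grasp; the last joint's range is limited). The gripper opens to 88 mm and grips with 3 to 60 N. Pads are 19 mm wide; open, the fingers measure 130 mm over their backs; the gripper's body (78 mm by 193 mm) begins 47 mm behind the grasp point.
Start: joints at [-60.155, 20.546, 0.682, 0, -70.136, -16.507], TCP at [0.156, -0.657, 0.227] pointing down, gripper open.
Joint ranges: [-176.03, 176.03], [-82.01, 121.73], [-58.28, 71.71], [-173.87, 95.51], [-174.79, -0.11], [-173.66, 173.66]. Speed limits (degrees/s): [136.94, 136.94, 172.46, 180, 180, 180].

INTERFACE

Orientations are given as [roll, pitch, yaw] about the fixed x, y, z axes, in that order (R = Rz(yaw) Ry(pitch) Rx(roll)).
In Python, from plant import ctrl, snapshot gives the robot as it stands.
- The arm moves only by the shell command python3 -m pendant 'ROWS'. ROWS is JSON, a list of rows, each a list of 7 numbers: the shift along the tool's x, y, z in m, then the turn, a rotation vector about the tool's x, y, z in rad, then the opening, from -1 (shut) to 1 (fully open), so that 0 is half open. In form: [[x, y, z, ax, ay, az, jaw], ...]. A call has 1 to 12 rows; each row is the pose to reach, as a shift and turn from the pose commanded when the call began, along the tool's axes at that moment; what a row does not reach only later rows make up. A row lasts 1/8 s, in which the tool goes at most 62.5 mm and 10.7 degrees, less where a joint would pass 70% of its speed; a pose out of reach is approached as far as the arm can. A call with a gripper value outside its range is refused whole. The fingers move at their own pace and stop on an object; the grip force is fixed at half the most. Time passes only in rows, so rows that repeat a pose let the fingers close. It gives the time, the measured TCP pose, the force and the opening at its end, in the units of the state.
- ctrl.get_obs(): the state, without advancing time (a new reading comes with each control period).
- snapshot(name): name is "side" or "top" or "wrist"; returns a dict with "image" (480x640x3 uint8, blue, green, red), "mtx" (3x3 intrinsics, pixels), "eye" and "attitude" of the camera in the world; the wrist camera has in their place "tool_from_camera" (4x4, takes a point from camera to tool coordinates, whose origin is the TCP and whose axes are the flange's). Camera axes: x right, y up, looking along -z (the intrinsics and any distortion apply to the point x, -y, -z); pixel columns grow to the right and rows downward; lengths in m; the calibration is good to about 2 mm. A picture is of the moment at which its call begins: read the wrist's pose just before it. There is no depth.
- ctrl.close_job(): hands the job in, once; it reports no verdict.
The state is a dict: "clock": time; "joint_pos": joint angles; "qvel": joint speeds; "tau": joint torques, N m; "tool_pos": TCP position; "orientation": TCP orientation; "force": force on the tool from outside, world axes, zero at the start; "moment": the same for the moment, N m; "opening": finger opening in m.
Only numpy, scipy, OpenCV 4.12 (cv2) and the standard library are available. Lean on these libraries where they do the work, as an engineer would, in place of code of your own. Each camera call takes 0.05 s, during which the arm holds its last target.

TASK

Finish the wooden riser on the trunk lid, whose lowest two slats are already down. First lay the two loose slats from the grey felt mat across them, one at each end, so that the corners are flush and make a square; only then lift the wide board straight up out of its rack, lay it down flat on free space well away from the riser, let go of it and take it again by its long edges, and lay it flat across the middle of the second layer, parallel to the lowest slats, ends flush. Everything should line up to within a centimetre; leave the power bank and the carton in the rack and do not disturb the other things on the lid.

Things in the scene. Friction and masses are not known exactly. Their poses are not given: they have to be found in the camera images.
- base: Lowest layer of the riser, stuck to the lid: two light-wood slats, 130 x 40 x 16 mm, flat, parallel, 50 mm apart. Origin midway between them at lid height; x along them, centre lines at y = +/-45 mm, tops at z = 16 mm. Second-layer slats belong along its y, centred at x = +/-45, y = 0 mm (centres 24 mm above the lid); the wide board on them along its x, centred at x = y = 0 (centre 40 mm above the lid).
- slat_a_mid (a point): Centre of a loose plain light-wood slat, 130 x 40 x 16 mm, 60 g or so, at first lying flat on the grey felt mat. x along its length, y across its 40 mm width, z through its 16 mm thickness. Identical to the other loose slat; either may go to either end.
- slat_b_mid (a point): Centre of the other loose slat, the same in every way.
- mat: Flat grey felt mat, 180 x 170 mm, 3 mm thick, fixed on the lid to the left or right of the riser; origin under its centre, x along its 180 mm side. At first the two loose slats lie on it, side by side along its x, some 40 mm apart; once they are gone it is empty, a free flat place to lay the board.
- rack: Dark-wood rack, fixed on the lid on the other side of the riser from the mat: 146 (x) by 77 (y) mm, walls 34 mm high; origin under its centre. Three slots along x, open only at the top, each 134 x 19 mm, at y = -24, 0 and +24 mm, floors 6 mm above the lid, 5 mm walls between. They hold the wide board, a power bank and a carton, in any order.
- board_mid (a point): Centre of the wide light-wood board, 130 (x, length) x 16 (y, thickness) x 60 mm (z, width), about 90 g. At first it stands on its long edge in a rack slot, z up, the tallest there: top edge 66 mm above the lid, 26 mm above the things beside it. It lies flat when y is vertical, either way up; leaned over 35 degrees or more on its long edge and let go, it falls flat.
- bank_mid (a point): Centre of a black power bank, 124 x 16 x 34 mm, standing on edge in a slot of the rack (top 40 mm above the lid). To be left there.
- carton_mid (a point): Centre of a small white card carton, 120 x 16 x 34 mm, standing on edge in a slot of the rack (top 40 mm above the lid). To be left there.
- comb: Blue plastic comb, 150 x 40 x 4 mm, lying flat on the lid on the robot's side of the riser; origin under its centre, x along its length. Not to be disturbed.
- perfume: Amber glass perfume bottle, 36 x 60 mm and 90 mm high with its cap, beyond the riser; origin under its centre. Not to be disturbed.
- stand: Black hard silicone phone stand, 85 x 75 mm, about 95 mm high, beyond the riser, to the right; origin under its centre. Not to be disturbed.
- dabba: Round steel dabba with press-fit lid, 108 mm across, 67 mm high, beyond the riser; origin under its centre. Not to be disturbed.
There are look-alikes about, which are no part of the job. Leave any yellow look-alike of the part that bears slat_b_mid alone. What is shaped like the part that bears slat_a_mid but green is not meant.

How it is judged:
By the outcome, as a careful person would: the job done as asked, in the order asked, and still so for the second after the job is handed in, with the robot touching nothing.
It also fails if it takes over 72 s, if anything falls off the work surface, if the arm or the gripper's body presses on something with over 40 N, if the wrist force passes 120 N, or if a joint passes its speed limit or range.

## Working session

There is one attempt and no reset: what is moved stays moved. The work goes in short steps, Python scripts to look and compute and a shell command to move; the robot and the scene stay as the last step left them, time stands still between calls to the robot, and variables do not carry over. Pictures are saved under pics/ and viewed, and the job is handed in when it is done.

```bash
ls; mkdir -p pics; python3 - <<'E'
from plant import ctrl, snapshot
import cv2,numpy as np
print(ctrl.get_obs())
for n in ["side","top","wrist"]:
    s=snapshot(n); cv2.imwrite(f"pics/{n}0.png",s["image"])
    print(n,{k:np.round(np.array(v),4).tolist() for k,v in s.items() if k!="image"})
E
```

```text
pics
{'clock': 0.0, 'joint_pos': array([-6.01550214e+01,  2.05898226e+01,  6.32361687e-01, -1.90308869e-02,
       -7.01372031e+01, -1.65064987e+01]), 'qvel': array([-0.00534676,  0.02583692,  0.08493668, -0.04375742,  0.06678266,
        0.03274639]), 'tau': array([ 1.81842082e-03, -5.82716811e+01,  2.93071175e+01,  6.99735090e+00,
        6.83311999e-03, -1.44059295e-04]), 'tool_pos': array([ 0.15556379, -0.65630613,  0.22563361]), 'orientation': array([ 1.79904154e+02, -9.74580525e-03, -1.66667993e+02]), 'force': array([ 0.86393757, -0.16860722, -0.51873254]), 'moment': array([-0.00069997, -0.0055826 ,  0.09368947]), 'opening': 0.08787404973955819}
side {'mtx': [[608.2876, 0.0, 322.736], [0.0, 608.2876, 237.1796], [0.0, 0.0, 1.0]], 'eye': [-0.229, 0.9509, 0.6981], 'attitude': [60.9275, 0.2387, -137.7558]}
top {'mtx': [[529.4403, 0.0, 328.6227], [0.0, 529.4403, 239.9602], [0.0, 0.0, 1.0]], 'eye': [0.4433, 0.1123, 1.1085], 'attitude': [5.2874, -2.0136, -88.3679]}
wrist {'mtx': [[419.0664, 0.0, 317.4229], [0.0, 419.0664, 239.5828], [0.0, 0.0, 1.0]], 'tool_from_camera': [[0.0007, 0.9556, 0.2946, 0.08], [1.0, -0.0004, -0.0011, -0.0002], [-0.0009, 0.2946, -0.9556, -0.1577], [0.0, 0.0, 0.0, 1.0]]}
```

View pics/top0.png

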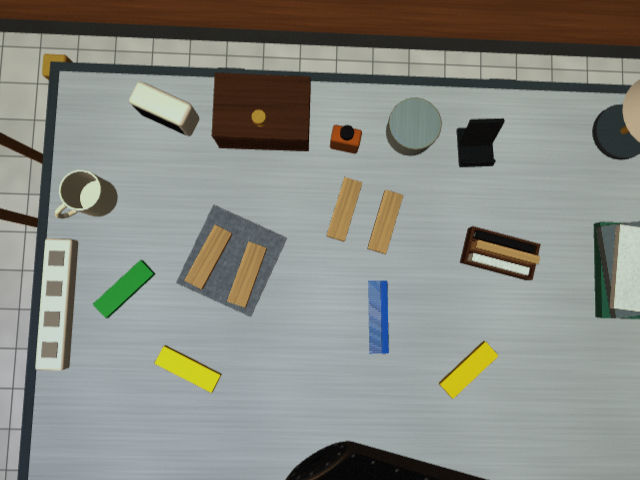

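View pics/side0.png

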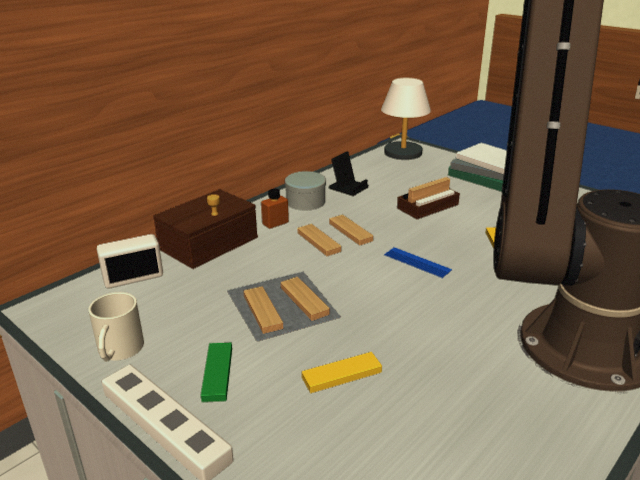

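View pics/wrist0.png

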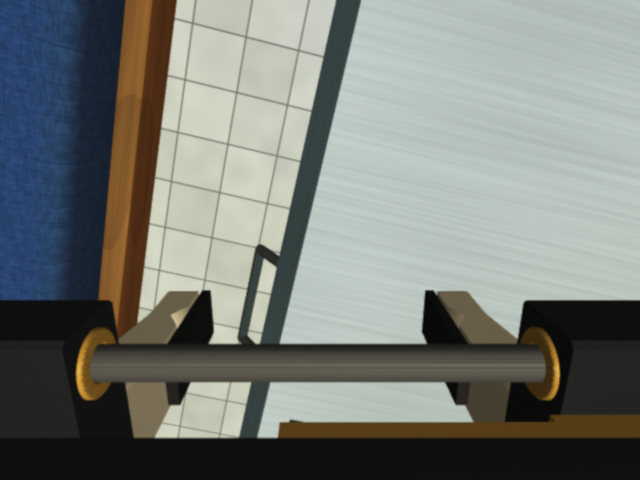

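The top view shows the base at about (365,215), slats on the mat at about (208,257) and (247,274), the board in the middle of the rack at about (507,252), the comb at about (378,317), and the yellow and green decoys. Next I'll measure.

```bash
cat > h.py <<'E'
import numpy as np, cv2
from scipy.spatial.transform import Rotation as Ro
from plant import ctrl, snapshot
def rpy(a): return Ro.from_euler('xyz',a,degrees=True).as_matrix()
def cam(s,obs=None):
    K=np.array(s["mtx"])
    if "eye" in s: R=rpy(s["attitude"]); t=np.array(s["eye"])
    else:
        T=np.array(s["tool_from_camera"]); Rt=rpy(obs["orientation"]); R=Rt@T[:3,:3]; t=Rt@T[:3,3]+obs["tool_pos"]
    return K,R,t
def proj(c,P):
    K,R,t=c; q=(np.atleast_2d(P)-t)@R; q=q*[1,-1,-1]; u=q@K.T; return u[:,:2]/u[:,2:]
def ray(c,uv):
    K,R,t=c; uv=np.atleast_2d(uv).astype(float); d=np.c_[uv,np.ones(len(uv))]@np.linalg.inv(K).T*[1,-1,-1]@R.T
    return t,d/np.linalg.norm(d,axis=1)[:,None]
def onz(c,uv,z):
    t,d=ray(c,uv); return t+d*((z-t[2])/d[:,2])[:,None]
def rect(s,c,z,x0,x1,y0,y1,mm=0.5):
    # image: row 0 -> x1 (far), col 0 -> y1 (left)
    n=1000/mm/1000; W=int((y1-y0)*1000/mm);H=int((x1-x0)*1000/mm)
    P=np.array([[x1,y1,z],[x1,y0,z],[x0,y0,z],[x0,y1,z]])
    M=cv2.getPerspectiveTransform(proj(c,P).astype(np.float32),np.array([[0,0],[W,0],[W,H],[0,H]],np.float32))
    return cv2.warpPerspective(s["image"],M,(W,H),flags=cv2.INTER_CUBIC)
E
python3 - <<'E'
from h import *
s=snapshot("top");c=cam(s)
d=snapshot("side");e=cam(d)
for n,uv in dict(base=[(365,215)],sl1=[(208,257)],sl2=[(247,274)],rack=[(500,254)],comb=[(378,317)],perf=[(346,135)],dab=[(414,124)],stand=[(480,145)]).items(): print(n,onz(c,uv,0.016).round(3))
cv2.imwrite("pics/topA.png",cv2.resize(s["image"][170:330,160:420],None,fx=3,fy=3,interpolation=2))
cv2.imwrite("pics/topB.png",cv2.resize(s["image"][210:300,440:560],None,fx=6,fy=6,interpolation=2))
cv2.imwrite("pics/sideA.png",cv2.resize(d["image"][170:350,220:480],None,fx=3,fy=3,interpolation=2))
E
```

```text
base [[0.6   0.002 0.016]]
sl1 [[0.503 0.323 0.016]]
sl2 [[0.47  0.242 0.016]]
rack [[ 0.527 -0.283  0.016]]
comb [[ 0.39  -0.029  0.016]]
perf [[0.77  0.046 0.016]]
dab [[ 0.799 -0.098  0.016]]
stand [[ 0.759 -0.24   0.016]]
```

View pics/topA.png

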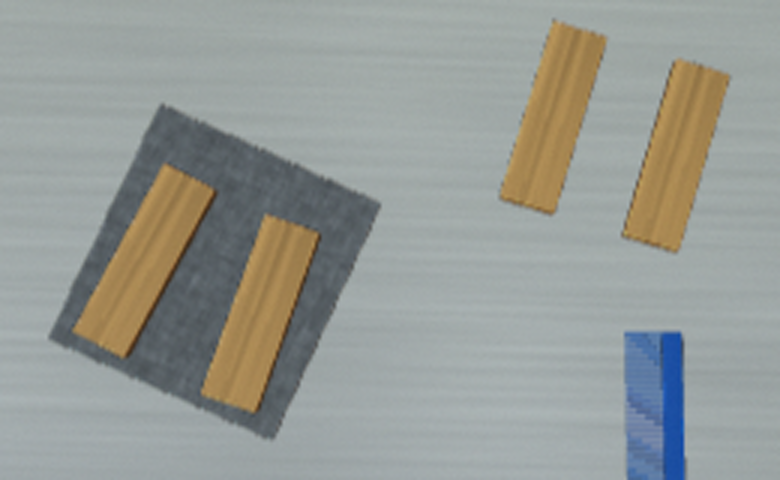

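View pics/topB.png

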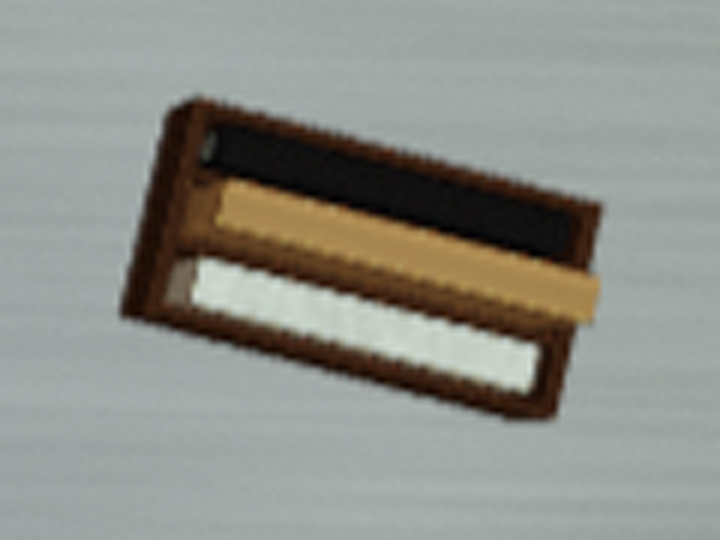

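View pics/sideA.png

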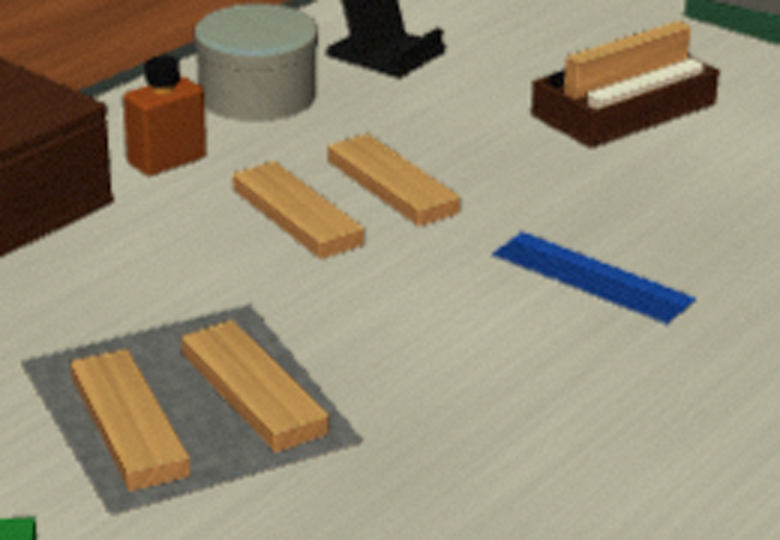

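```bash
cat > fit.py <<'E'
from h import *
from scipy.optimize import minimize
def wood(img):
    h=cv2.cvtColor(img,cv2.COLOR_BGR2HSV); 
    return ((h[...,0]>=9)&(h[...,0]<=22)&(h[...,1]>75)&(h[...,2]>110)).astype(np.float32)
def corners(p,dim):
    x,y,z,a=p[:4]; s=np.array([[i,j,k] for i in(-1,1) for j in(-1,1) for k in(-1,1)])*np.array(dim)/2
    return s@Ro.from_euler('z',a).as_matrix().T+[x,y,z]
def render(c,p,dim,box,ss=8):
    u=(proj(c,corners(p,dim))-box[:2]+0.5)*ss
    m=np.zeros(((box[3]-box[1])*ss,(box[2]-box[0])*ss),np.uint8)
    h=cv2.convexHull(np.round((u-0.5)*16).astype(np.int32)); cv2.fillConvexPoly(m,h,1,shift=4)
    return cv2.resize(m.astype(np.float32),(box[2]-box[0],box[3]-box[1]),interpolation=cv2.INTER_AREA)
def fit(views,p0,dim,free=(0,1,2,3),pad=10):
    p0=np.array(p0,float); L=[]
    for img,c in views:
        u=proj(c,corners(p0,dim)); b=np.r_[np.floor(u.min(0))-pad,np.ceil(u.max(0))+pad].astype(int)
        b=np.clip(b,0,[640,480,640,480]); w=wood(img)[b[1]:b[3],b[0]:b[2]]
        # keep the component nearest the expected region
        n,l=cv2.connectedComponents((w>0).astype(np.uint8)); r=render(c,p0,dim,b)
        k=max(range(1,n),key=lambda i:(r*(l==i)).sum()); L.append((c,b,(l==k).astype(np.float32)))
    f=list(free);sc=np.array([1,1,1,8])[f]
    def cost(q):
        p=p0.copy(); p[f]=p0[f]+q*sc*0.001
        return sum(np.abs(render(c,p,dim,b)-w).sum() for c,b,w in L)
    q=np.zeros(len(f))
    for st in(8,3,1.5):
        sim=np.vstack([q]+[q+st*np.eye(len(f))[i] for i in range(len(f))])
        r=minimize(cost,q,method='Nelder-Mead',options=dict(initial_simplex=sim,xatol=.02,fatol=.1,maxiter=400)); q=r.x
    p=p0.copy();p[f]=p0[f]+q*sc*0.001
    return p,r.fun
E
cat > m1.py <<'E'
from fit import *
s=snapshot("top");c=cam(s);d=snapshot("side");e=cam(d)
T=(s["image"],c);S=(d["image"],e)
D=(.13,.04,.016)
def a0(c,u,v): 
    P=onz(c,[u,v],.01); q=P[0]-P[1]; return np.arctan2(q[1],q[0])
G=dict(base1=((345,209),(352,178),(335,238),.008),base2=((386,222),(393,191),(377,252),.008),
 slA=((208,257),(222,228),(196,285),.011),slB=((247,274),(257,245),(237,305),.011))
for n,(m,u,v,z) in G.items():
    p0=np.r_[onz(c,m,z+.008)[0,:2],z,a0(c,u,v)]
    for nm,V,fr in (("T",[T],(0,1,3)),("S",[S],(0,1,3)),("TS",[T,S],(0,1,2,3))):
        p,f=fit(V,p0,D,fr); print(n,nm,(p[:3]*1000).round(1),np.degrees(p[3]).round(2),round(f,1))
p0=np.r_[onz(c,(507,252),.066)[0,:2],.036,a0(c,(477,243),(538,261))]
p,f=fit([T],np.r_[p0[:2],.036+.013,p0[3]],(.13,.016,.034),(0,1,3)); print("board T",p*1000,np.degrees(p[3]),f)
p,f=fit([T,S],np.r_[p0[:2],.036+.013,p0[3]],(.13,.016,.034),(0,1,2,3)); print("board TS(vis part)",p*1000,np.degrees(p[3]),f)
E
python3 m1.py
```

```text
base1 T [613.1  46.5   8. ] -15.31 52.2
base1 S [610.2  46.7   8. ] -15.71 39.3
base1 TS [612.3  46.5   7.7] -15.19 107.6
base2 T [589.4 -40.5   8. ] -15.4 61.4
base2 S [586.  -39.8   8. ] -15.71 35.5
base2 TS [588.7 -40.6   7.3] -15.31 113.7
slA T [504.9 324.8  11. ] -25.21 106.5
slA S [501.5 323.3  11. ] -26.19 44.8
slA TS [503.5 323.6  11.4] -25.67 214.2
slB T [470.6 244.3  11. ] -17.44 76.0
slB S [467.8 243.6  11. ] -17.79 43.3
slB TS [469.8 243.7  11.1] -17.63 158.5
board T [ 530.20050033 -283.00003403   49.         1361.19077757] 77.9904866670972 180.921875
board TS(vis part) [ 530.16366109 -286.58204426   45.55780253 1347.16231241] 77.18671482044307 225.921875
```

Base centre is about (601, 3) mm at yaw −15.3°. The slats and the board position agree to within 3 mm across views. I'll pass over the rack for a wrist look on the way to the slats.

```bash
cat > go.py <<'E'
import sys
from h import *
# usage: go.py x y z yaw [roll pitch]  (mm) -> shift mm in tool axes, rotvec
a=list(map(float,sys.argv[1:])); o=ctrl.get_obs()
R=rpy(o["orientation"]); Rt=rpy([a[4] if len(a)>4 else 180,a[5] if len(a)>5 else 0,a[3]])
print("clock",o["clock"],"pos",(o["tool_pos"]*1000).round(1),o["orientation"].round(2),"F",o["force"].round(1),"op",round(o["opening"]*1000,1),"q",o["joint_pos"].round(0))
print("shift m",(R.T@(np.array(a[:3])/1000-o["tool_pos"])).round(4),"rotvec",Ro.from_matrix(R.T@Rt).as_rotvec().round(4))
E
python3 go.py 530 -200 250 -102
```

```text
clock 0.35 pos [ 155.7 -656.7  226.3] [ 179.98   -0.   -166.66] F [-0.2 -0.5  0.2] op 87.7 q [-60.  21.   1.  -0. -70. -17.]
shift m [-0.4696  0.358  -0.0235] rotvec [ 4.0000e-04  2.0000e-04 -1.1285e+00]
```

```bash
python3 -m pendant '[[-0.047,0.036,-0.0235,0,0,-0.12,0.4],[-0.094,0.072,-0.0235,0,0,-0.24,0.4],[-0.141,0.107,-0.0235,0,0,-0.36,0.4],[-0.188,0.143,-0.0235,0,0,-0.48,0.4],[-0.235,0.179,-0.0235,0,0,-0.6,0.4],[-0.282,0.215,-0.0235,0,0,-0.72,0.4],[-0.329,0.25,-0.0235,0,0,-0.84,0.4],[-0.376,0.286,-0.0235,0,0,-0.96,0.4],[-0.423,0.322,-0.0235,0,0,-1.08,0.4],[-0.4696,0.358,-0.0235,0,0,-1.1285,0.4],[-0.4696,0.358,-0.0235,0,0,-1.1285,0.4],[-0.4696,0.358,-0.0235,0,0,-1.1285,0.4]]'
python3 - <<'E'
from h import *
import pickle
o=ctrl.get_obs(); s=snapshot("wrist"); pickle.dump((o,s),open("w1.pkl","wb")); cv2.imwrite("pics/w1.png",s["image"]); print(o["tool_pos"],o["orientation"],o["qvel"].round(2))
E
python3 go.py 505 324 90 -25.2
```

```text
clock: 1.85
tool_pos: [0.5299, -0.1999, 0.2499]
orientation: [180.0, -0.0, -102.0]
force: [-0.5, -0.1, 0.3]
opening: 0.0612
[ 0.52989132 -0.19985714  0.24989249] [ 1.79970096e+02 -4.87458603e-03 -1.01967081e+02] [-1.48 -0.61 -0.32  0.16  0.04 -0.02]
clock 1.9 pos [ 529.6 -200.4  250. ] [ 179.98   -0.   -102.03] F [-0.1 -0.7 -0. ] op 61.2 q [ -1.   9. -11.   0. -69. -11.]
shift m [-0.5078  0.1333  0.16  ] rotvec [ 3.000e-04  1.000e-04 -1.341e+00]
```

View pics/w1.png

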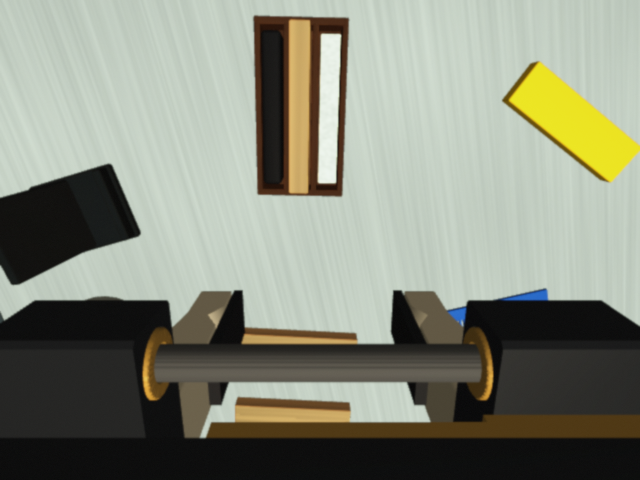

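The rack is cleanly in view: rim corners about (254,16), (349,18), (342,195), (258,194). The board is the tall centre piece at columns 288–311. I'll fit it.

```bash
python3 - <<'E'
from fit import *
import pickle
o,s=pickle.load(open("w1.pkl","rb")); w=cam(s,o)
t=snapshot("top");c=cam(t)
uv=[(289,19),(311,19),(309,193),(289,193)]
for z in(.06,.066,.072): 
    P=onz(w,uv,z); print(z,"len",np.linalg.norm((P[0]+P[1]-P[2]-P[3])/2)*1000,"wid",np.linalg.norm(P[0]-P[1])*1000)
P=onz(w,uv,.066); print("board top wrist",P.mean(0)*1000, np.degrees(np.arctan2(*(P[0]+P[1]-P[2]-P[3])[[1,0]])))
R=onz(w,[(254,16),(349,18),(342,195),(258,194)],.034); print("rack",R.mean(0)*1000,np.degrees(np.arctan2(*(R[0]+R[1]-R[2]-R[3])[[1,0]])),[np.linalg.norm(R[i]-R[(i+1)%4]).round(4) for i in range(4)])
# top: board top face
img=t["image"];m=wood(img); 
uvt=np.array([(220,180),(600,275),(592,325),(215,227)])/6+[440,210]
for z in(.06,.066,.072):
    Q=onz(c,uvt,z); print("top z",z,Q.mean(0)*1000,np.degrees(np.arctan2(*(Q[0]-Q[1])[[1,0]])))
# triangulate centre
a,da=ray(w,np.mean(uv,0)); b,db=ray(c,uvt.mean(0)); A=np.c_[da[0],-db[0]]; k=np.linalg.lstsq(A,b-a,rcond=None)[0]; print("tri",(a+da[0]*k[0])*1000,(b+db[0]*k[1])*1000)
E
```

```text
0.06 len 131.5062906064351 wid 16.42914056368984
0.066 len 129.23656115001646 wid 16.145582232684582
0.072 len 126.96683169359774 wid 15.86202390167932
board top wrist [ 527.00382193 -280.33847179   66.        ] -102.99486362281729
rack [ 527.22584895 -280.3571344    34.        ] -103.11126555465022 [np.float64(0.0762), np.float64(0.1439), np.float64(0.0759), np.float64(0.1444)]
top z 0.06 [ 528.64826577 -282.63454007   60.        ] 77.76834481492907
top z 0.066 [ 528.15999469 -280.37433509   66.        ] 77.76834481492905
top z 0.072 [ 527.67172361 -278.11413011   72.        ] 77.76834481492902
tri [ 526.51287941 -284.17682355   56.48116211] [ 528.93154688 -283.88162769   56.56681106]
```

```bash
python3 go.py 415 316 250 -22
```

```text
clock 1.95 pos [ 529.4 -200.8  250.1] [ 179.99   -0.   -102.07] F [-1.1  0.6  0.1] op 61.7 q [ -1.   9. -11.   0. -69. -11.]
shift m [-4.815e-01  2.199e-01  1.000e-04] rotvec [ 1.0000e-04  0.0000e+00 -1.3974e+00]
```

```bash
python3 -m pendant '[[-0.054,0.0245,0,0,0,-0.16,0.4],[-0.108,0.049,0,0,0,-0.32,0.4],[-0.162,0.0735,0,0,0,-0.48,0.4],[-0.216,0.098,0,0,0,-0.64,0.4],[-0.27,0.122,0,0,0,-0.8,0.4],[-0.324,0.147,0,0,0,-0.96,0.4],[-0.378,0.172,0,0,0,-1.12,0.4],[-0.43,0.196,0,0,0,-1.28,0.4],[-0.4815,0.22,0,0,0,-1.397,0.4],[-0.4815,0.22,0,0,0,-1.397,0.4],[-0.4815,0.22,0,0,0,-1.397,0.4]]'
python3 - <<'E'
from fit import *
import pickle
o=ctrl.get_obs(); s=snapshot("wrist"); pickle.dump((o,s),open("w2.pkl","wb")); cv2.imwrite("pics/w2.png",s["image"])
w=cam(s,o); print(o["tool_pos"],o["orientation"])
t=snapshot("top");c=cam(t)
for p0 in ([.504,.324,.011,np.radians(-25.4)],[.470,.244,.011,np.radians(-17.5)]):
    for V,fr in (([(s["image"],w)],(0,1,3)),([(s["image"],w),(t["image"],c)],(0,1,2,3))):
        p,f=fit(V,p0,(.13,.04,.016),fr); print((p[:3]*1000).round(1),np.degrees(p[3]).round(2),round(f))
E
```

```text
clock: 3.32
tool_pos: [0.4152, 0.3157, 0.25]
orientation: [180.0, 0.0, -22.0]
force: [-0.4, 0.3, 0.2]
opening: 0.061
[0.41518467 0.31567494 0.25003113] [ 1.79980478e+02  1.92004177e-03 -2.20458236e+01]
[503.1 323.7  11. ] -25.73 201
[503.4 324.1   7.6] -25.81 285
[469.4 243.4  11. ] -17.28 146
[469.4 243.2   9.2] -17.31 235
```

View pics/w2.png

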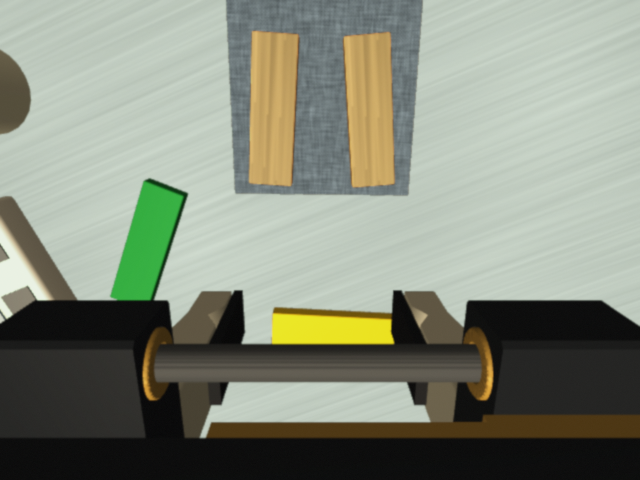

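Both slats are in view, A at columns 250–298 and B at 345–394. Wrist, top and side views agree to 2 mm. Before picking, I'll check the clearance to the perfume bottle and dabba.

```bash
python3 - <<'E'
from h import *
t=cv2.imread("pics/top0.png");d=cv2.imread("pics/side0.png")
a=cv2.resize(t[85:185,310:430],None,fx=4,fy=4,interpolation=2)
b=cv2.resize(d[165:245,245:365],None,fx=4,fy=4,interpolation=2)
cv2.imwrite("pics/perf.png",np.vstack([a,b]) )
E
```

```text
(no output)
```

View pics/perf.png

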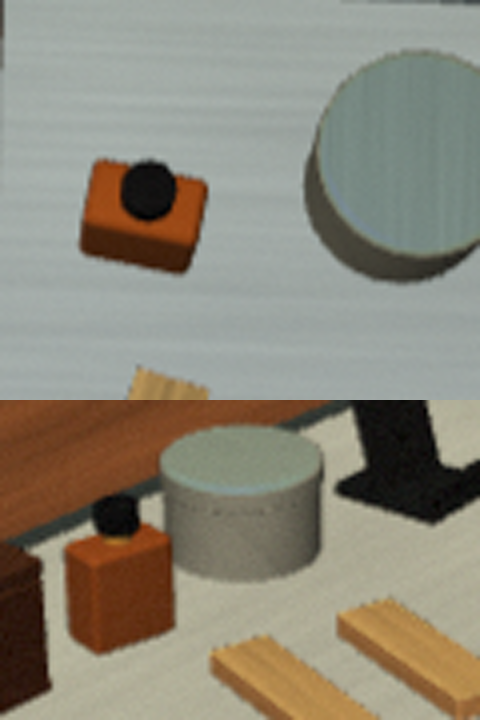

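```bash
python3 - <<'E'
from h import *
t=snapshot("top");c=cam(t)
f=lambda l:np.array(l)/4+[310,85]
print("perf near base",(onz(c,f([(80,252),(187,272)]),0)*1000).round())
print("perf cap",(onz(c,f([(148,192)]),.09)*1000).round())
print("dabba top c,near",(onz(c,f([(418,152),(418,258)]),.067)*1000).round())
E
python3 go.py 503.3 323.8 40 -25.6; python3 go.py 503.3 323.8 6 -25.6
```

```text
perf near base [[745.  79.   0.]
 [736.  21.   0.]]
perf cap [[752.  49.  90.]]
dabba top c,near [[785. -89.  67.]
 [730. -90.  67.]]
clock 3.475 pos [415.5 315.2 250.3] [-1.7998e+02 -1.0000e-02 -2.2100e+01] F [0.7 0.2 0.1] op 61.2 q [ 59.   5. -16.   0. -69.   9.]
shift m [ 0.0781 -0.0409  0.2103] rotvec [-0.0004 -0.0001  0.0611]
clock 3.475 pos [415.5 315.2 250.3] [-1.7998e+02 -1.0000e-02 -2.2100e+01] F [0.7 0.2 0.1] op 61.2 q [ 59.   5. -16.   0. -69.   9.]
shift m [ 0.0781 -0.0409  0.2443] rotvec [-0.0004 -0.0001  0.0611]
```

```bash
python3 go.py 514.1 318.6 7 -25.6
```

```text
clock 3.475 pos [415.5 315.2 250.3] [-1.7998e+02 -1.0000e-02 -2.2100e+01] F [0.7 0.2 0.1] op 61.2 q [ 59.   5. -16.   0. -69.   9.]
shift m [ 0.0901 -0.0401  0.2433] rotvec [-0.0004 -0.0001  0.0611]
```

```bash
python3 -m pendant '[[0.045,-0.02,0.04,0,0,0.03,0.4],[0.09,-0.04,0.08,0,0,0.061,0.4],[0.09,-0.04,0.13,0,0,0.061,0.4],[0.09,-0.04,0.18,0,0,0.061,0.4],[0.09,-0.04,0.21,0,0,0.061,0.4],[0.09,-0.04,0.23,0,0,0.061,0.4],[0.09,-0.04,0.243,0,0,0.061,0.4],[0.09,-0.04,0.243,0,0,0.061,0.4],[0.09,-0.04,0.243,0,0,0.061,-0.6],[0.09,-0.04,0.243,0,0,0.061,-0.6],[0.09,-0.04,0.243,0,0,0.061,-0.6],[0.09,-0.04,0.243,0,0,0.061,-0.6]]'
python3 - <<'E'
from h import *
o=ctrl.get_obs(); s=snapshot("wrist"); cv2.imwrite("pics/w3.png",s["image"]);print(o["tool_pos"],o["orientation"],o["opening"],o["force"])
E
```

```text
clock: 4.97
tool_pos: [0.5137, 0.3203, 0.0079]
orientation: [-180.0, -0.0, -25.4]
force: [-2.1, -1.1, 5.7]
opening: 0.0394
[0.51365167 0.32033931 0.00787794] [-1.79951249e+02 -2.39491241e-02 -2.54361245e+01] 0.039379233579729056 [-2.08965521 -1.09200022  5.72637363]
```

View pics/w3.png

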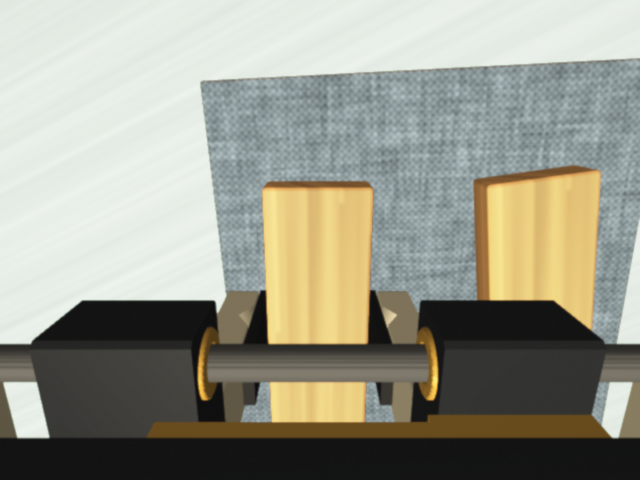

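Slat A is held at an opening of 39.4 mm. I'll check the along-slat offset from its end edge (264–372, row 187), then lift.

```bash
python3 - <<'E'
from h import *
s=snapshot("wrist");o=ctrl.get_obs();w=cam(s,o)
P=onz(w,[(264,187),(372,187)],.019); print(((P-o["tool_pos"])@rpy(o["orientation"])*1000).round(1))
E
python3 go.py 641 -20.5 140 -105.3
```

```text
[[ 54.  -18.8 -11.1]
 [ 54.1  19.3 -11.1]]
clock 5.075 pos [513.7 320.3   7.9] [-1.7995e+02 -2.0000e-02 -2.5440e+01] F [-1.1 -1.   6.4] op 39.6 q [ 50.  27. -22.   0. -41.  14.]
shift m [ 0.2614  0.253  -0.1322] rotvec [-1.0000e-03  2.0000e-04  1.3938e+00]
```

```bash
python3 go.py 622 95 220 -105.3
```

```text
clock 5.075 pos [513.7 320.3   7.9] [-1.7995e+02 -2.0000e-02 -2.5440e+01] F [-1.1 -1.   6.4] op 39.6 q [ 50.  27. -22.   0. -41.  14.]
shift m [ 0.1947  0.1568 -0.2122] rotvec [-1.0000e-03  2.0000e-04  1.3938e+00]
```

```bash
python3 -m pendant '[[0,0,-0.02,0,0,0,-0.6],[0,0,-0.06,0,0,0.0,-0.6],[0.02,0.015,-0.10,0,0,0.17,-0.6],[0.045,0.036,-0.14,0,0,0.34,-0.6],[0.07,0.057,-0.18,0,0,0.51,-0.6],[0.095,0.077,-0.212,0,0,0.68,-0.6],[0.12,0.097,-0.212,0,0,0.85,-0.6],[0.145,0.117,-0.212,0,0,1.02,-0.6],[0.17,0.137,-0.212,0,0,1.19,-0.6],[0.195,0.157,-0.212,0,0,1.36,-0.6],[0.195,0.157,-0.212,0,0,1.394,-0.6],[0.195,0.157,-0.212,0,0,1.394,-0.6]]'
python3 - <<'E'
from fit import *
import pickle
o=ctrl.get_obs(); s=snapshot("wrist"); pickle.dump((o,s),open("w4.pkl","wb")); cv2.imwrite("pics/w4.png",s["image"])
w=cam(s,o); print(o["tool_pos"],o["orientation"],o["opening"])
a=np.radians(-15.3)
for p0 in ([.612,.0465,.008,a],[.588,-.0405,.008,a]):
    for V,fr in (([(s["image"],w)],(0,1,3)),([(s["image"],w)],(0,1,2,3))):
        p,f=fit(V,p0,(.13,.04,.016),fr); print((p[:3]*1000).round(1),np.degrees(p[3]).round(2),round(f))
E
```

```text
clock: 6.58
tool_pos: [0.6218, 0.0946, 0.2188]
orientation: [180.0, 0.0, -105.3]
force: [0.4, 0.6, -0.9]
opening: 0.0397
[0.62177409 0.09461733 0.21883254] [ 1.79977835e+02  1.99905888e-03 -1.05278889e+02] 0.03965374384910948
[611.8  46.5   8. ] -15.27 343
[612.   46.7   1.8] -15.24 173
[588.  -40.1   8. ] -15.23 228
[587.9 -41.2   3. ] -15.23 53
```

View pics/w4.png

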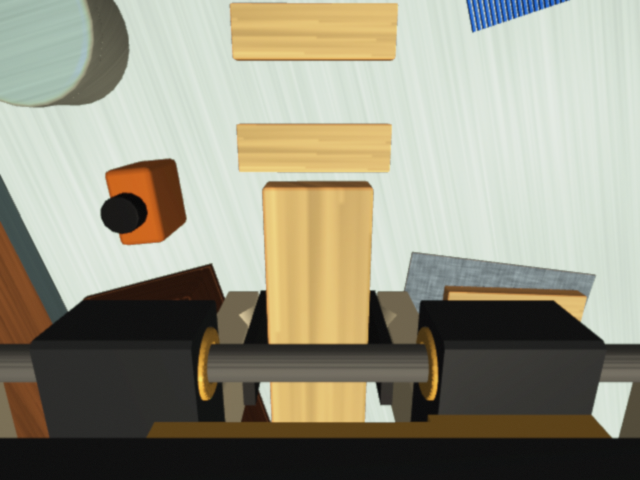

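The base re-measures as (600.0, 3.0), yaw −15.25°. The held slat is straight in the jaws, with the base slats at rows 3–60 and 124–171.

```bash
python3 go.py 640.5 -19.4 21.5 -105.25
```

```text
clock 6.625 pos [621.7  95.  218.9] [ 179.98    0.   -105.22] F [ 0.1  0.3 -0.4] op 39.5 q [ 26.  17.  -6.  -0. -67. -42.]
shift m [ 0.1054 -0.0482  0.1974] rotvec [0.0003 0.0001 0.0006]
```

```bash
python3 -m pendant '[[0.035,-0.016,0.01,0,0,0,-0.6],[0.07,-0.032,0.03,0,0,0,-0.6],[0.105,-0.048,0.06,0,0,0,-0.6],[0.1055,-0.048,0.10,0,0,0,-0.6],[0.1055,-0.048,0.14,0,0,0,-0.6],[0.1055,-0.048,0.165,0,0,0,-0.6],[0.1055,-0.048,0.18,0,0,0,-0.6],[0.1055,-0.048,0.188,0,0,0,-0.6],[0.1055,-0.048,0.194,0,0,0,-0.6],[0.1055,-0.048,0.198,0,0,0,-0.6],[0.1055,-0.048,0.198,0,0,0,-0.6]]'
python3 go.py 640.5 -19.4 21.5 -105.25
```

```text
clock: 8.0
tool_pos: [0.6405, -0.0199, 0.0213]
orientation: [-180.0, 0.0, -105.3]
force: [0.3, -0.5, -1.0]
opening: 0.0401
clock 8.0 pos [640.5 -19.9  21.3] [-1.7998e+02  1.0000e-02 -1.0532e+02] F [ 0.3 -0.5 -1. ] op 40.1 q [ 16.  28. -17.   0. -45. -31.]
shift m [-0.0005  0.0002 -0.0002] rotvec [-0.0003  0.0002 -0.0012]
```

```bash
python3 -m pendant '[[0,0,0.001,0,0,0,-0.6],[0,0,0.002,0,0,0,-0.6],[0,0,0.002,0,0,0,-0.6]]'
```

```text
clock: 8.38
tool_pos: [0.6408, -0.0199, 0.0209]
orientation: [-179.9, 0.0, -105.3]
force: [-4.1, 1.3, 11.1]
opening: 0.0398
```

```bash
python3 -m pendant '[[0,0,0.001,0,0,0,0.0],[0,0,0.001,0,0,0,0.3],[0,0,0.001,0,0,0,0.3],[0,0,-0.03,0,0,0,0.3],[0,0,-0.08,0,0,0,0.3],[0,0,-0.13,0,0,0,0.4],[0,0,-0.18,0,0,0,0.4]]'
python3 - <<'E'
from fit import *
t=snapshot("top");c=cam(t)
cv2.imwrite("pics/t5.png",cv2.resize(t["image"][150:330,160:420],None,fx=3,fy=3,interpolation=2))
E
python3 go.py 469.4 243.5 100 -17.35
```

```text
clock: 9.25
tool_pos: [0.6402, -0.02, 0.2006]
orientation: [180.0, -0.0, -105.3]
force: [0.6, 0.4, -0.3]
opening: 0.0607
clock 9.3 pos [643.5 -20.2 208.6] [-1.7945e+02  1.5000e-01 -1.0526e+02] F [3.5 0.8 7.8] op 61.4 q [ 16.  18.  -6.   0. -66. -31.]
shift m [-0.2083  0.2384  0.1068] rotvec [-0.0097 -0.0054 -1.5343]
```

View pics/t5.png

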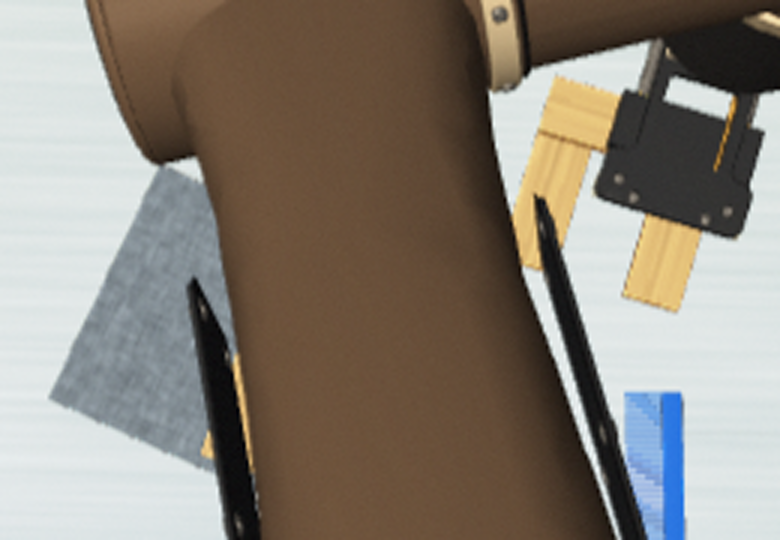

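```bash
python3 -m pendant '[[-0.02,0.024,0,0,0,-0.1,0.4],[-0.045,0.05,0,0,0,-0.28,0.4],[-0.07,0.078,0,0,0,-0.45,0.4],[-0.095,0.106,0,0,0,-0.62,0.4],[-0.12,0.134,0,0,0,-0.79,0.4],[-0.145,0.162,0.01,0,0,-0.96,0.4],[-0.17,0.19,0.03,0,0,-1.13,0.4],[-0.195,0.218,0.05,0,0,-1.3,0.4],[-0.209,0.2344,0.08,0,0,-1.45,0.4],[-0.209,0.2344,0.11,0,0,-1.534,0.4],[-0.209,0.2344,0.12,0,0,-1.534,0.4],[-0.209,0.2344,0.12,0,0,-1.534,0.4]]'
python3 - <<'E'
from h import *
o=ctrl.get_obs();s=snapshot("wrist"); cv2.imwrite("pics/w6.png",s["image"])
E
python3 go.py 469.4 243.5 7 -17.35
```

```text
clock: 10.8
tool_pos: [0.4696, 0.2432, 0.0788]
orientation: [179.9, 0.0, -17.6]
force: [0.7, 0.0, 0.3]
opening: 0.0616
clock 10.85 pos [470.1 243.6  79.6] [-1.7999e+02 -2.0000e-02 -1.7540e+01] F [ 0.1  0.  -0.2] op 61.5 q [ 49.  15. -29.   0. -46.  24.]
shift m [-0.0007  0.0003  0.0726] rotvec [-0.0001 -0.0004 -0.0033]
```

View pics/w6.png

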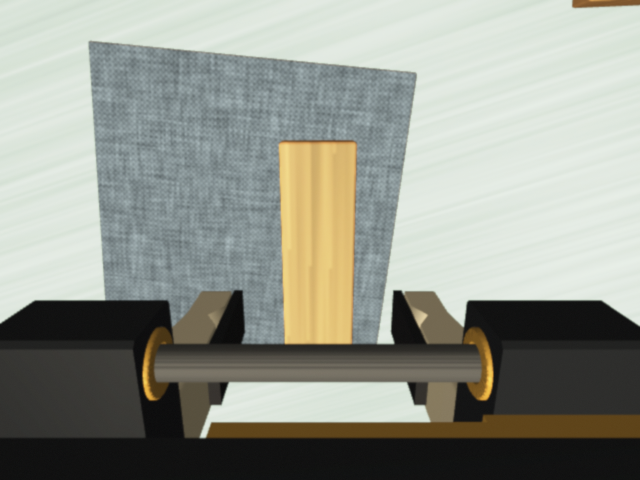

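Slat B (columns 280–356) is centred between the fingers. Descending and gripping.

```bash
python3 -m pendant '[[0,0,0.03,0,0,0,0.4],[0,0,0.055,0,0,0,0.4],[0,0,0.068,0,0,0,0.4],[0,0,0.072,0,0,0,0.4],[0,0,0.072,0,0,0,0.2],[0,0,0.072,0,0,0,-0.6],[0,0,0.072,0,0,0,-0.6],[0,0,0.072,0,0,0,-0.6]]'
python3 - <<'E'
from h import *
o=ctrl.get_obs();s=snapshot("wrist");w=cam(s,o); cv2.imwrite("pics/w7.png",s["image"]);print(o["tool_pos"],o["orientation"],o["opening"],o["force"])
E
```

```text
clock: 11.85
tool_pos: [0.4699, 0.2439, 0.0077]
orientation: [-180.0, -0.0, -17.4]
force: [-1.5, -1.0, 5.5]
opening: 0.0396
[0.46988411 0.24389721 0.00771471] [-1.79950318e+02 -3.07797056e-02 -1.74230664e+01] 0.0395926257831438 [-1.50160856 -1.01227195  5.4881356 ]
```

View pics/w7.png

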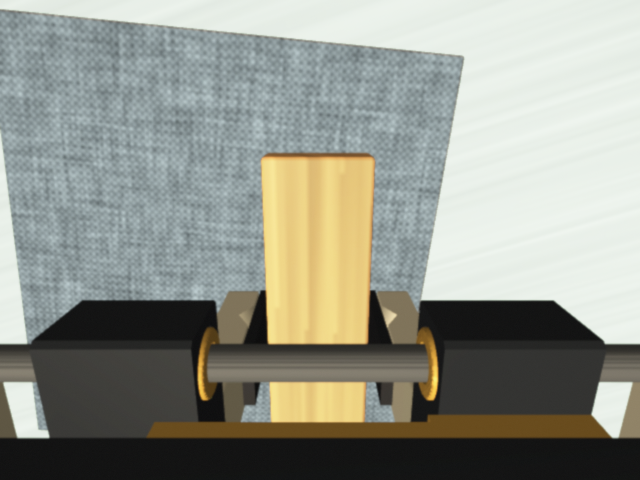

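```bash
python3 - <<'E'
from h import *
s=snapshot("wrist");o=ctrl.get_obs();w=cam(s,o)
P=onz(w,[(262,158),(375,158)],.019); print(((P-o["tool_pos"])@rpy(o["orientation"])*1000).round(1))
E
python3 go.py 580 105 220 -105.25
```

```text
[[ 64.1 -19.1 -11.2]
 [ 64.2  19.9 -11.2]]
clock 11.95 pos [469.9 243.9   7.7] [-1.7995e+02 -3.0000e-02 -1.7420e+01] F [-0.8 -0.8  6.2] op 39.7 q [ 49.  21. -32.   0. -36.  24.]
shift m [ 0.1468  0.0994 -0.2123] rotvec [-1.1000e-03  2.0000e-04  1.5329e+00]
```

```bash
python3 -m pendant '[[0,0,-0.02,0,0,0,-0.6],[0,0,-0.06,0,0,0.1,-0.6],[0.01,0.008,-0.10,0,0,0.28,-0.6],[0.03,0.02,-0.14,0,0,0.45,-0.6],[0.05,0.034,-0.18,0,0,0.62,-0.6],[0.07,0.047,-0.212,0,0,0.8,-0.6],[0.09,0.061,-0.212,0,0,0.97,-0.6],[0.11,0.075,-0.212,0,0,1.14,-0.6],[0.13,0.088,-0.212,0,0,1.31,-0.6],[0.147,0.0994,-0.212,0,0,1.45,-0.6],[0.147,0.0994,-0.212,0,0,1.533,-0.6],[0.147,0.0994,-0.212,0,0,1.533,-0.6]]'
python3 - <<'E'
from fit import *
import pickle
o=ctrl.get_obs(); s=snapshot("wrist"); pickle.dump((o,s),open("w8.pkl","wb")); cv2.imwrite("pics/w8.png",s["image"])
E
python3 go.py 556.3 13.8 21.5 -105.25
```

```text
clock: 13.45
tool_pos: [0.5799, 0.1044, 0.2187]
orientation: [180.0, -0.0, -105.3]
force: [0.1, 0.3, -1.1]
opening: 0.0396
clock 13.5 pos [579.9 104.6 218.9] [ 1.7998e+02 -1.0000e-02 -1.0517e+02] F [-0.2 -0.1 -0.4] op 39.7 q [ 29.  13. -11.  -0. -66. -44.]
shift m [ 0.0938 -0.0011  0.1974] rotvec [ 0.0004 -0.0002  0.0014]
```

View pics/w8.png

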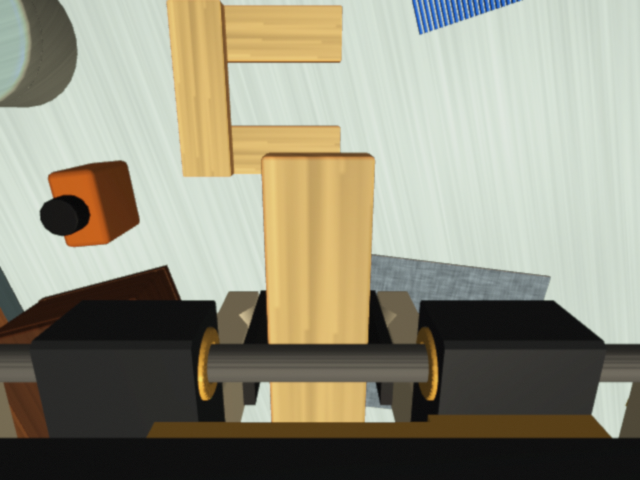

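```bash
python3 - <<'E'
from h import *
import pickle
o,s=pickle.load(open("w8.pkl","rb"));w=cam(s,o)
B=np.array([.6,.003,0]);Rb=Ro.from_euler('z',-15.25,degrees=True).as_matrix()
b=lambda uv,z:((onz(w,uv,z)-B)@Rb*1000).round(1)
print("slat A corners (y=+65; x=65,25), then edge at rows 5\n",b([(183,176),(232,174),(168,3),(220,3)],.032))
print("base ends expect (-65,-25) (-65,-65?) (-65,25)\n",b([(342,62),(342,7),(340,126)],.016))
E
```

```text
slat A corners (y=+65; x=65,25), then edge at rows 5
 [[ 64.2  64.2  32. ]
 [ 23.8  62.5  32. ]
 [ 63.2 -62.5  32. ]
 [ 25.1 -62.5  32. ]]
base ends expect (-65,-25) (-65,-65?) (-65,25)
 [[-65.8 -24.2  16. ]
 [-65.1 -63.3  16. ]
 [-65.   25.   16. ]]
```

Slat A sits within about 2 mm of its target. Placing B, aiming slightly below contact so it seats.

```bash
python3 -m pendant '[[0.045,0,0.01,0,0,0,-0.6],[0.09,-0.001,0.04,0,0,0,-0.6],[0.094,-0.001,0.08,0,0,0,-0.6],[0.094,-0.001,0.12,0,0,0,-0.6],[0.094,-0.001,0.155,0,0,0,-0.6],[0.094,-0.001,0.178,0,0,0,-0.6],[0.094,-0.001,0.188,0,0,0,-0.6],[0.094,-0.001,0.194,0,0,0,-0.6],[0.094,-0.001,0.198,0,0,0,-0.6],[0.094,-0.001,0.199,0,0,0,-0.6],[0.094,-0.001,0.1995,0,0,0,-0.6]]'
```

```text
clock: 14.88
tool_pos: [0.5566, 0.014, 0.0207]
orientation: [-179.9, 0.0, -105.2]
force: [-4.8, 1.0, 9.5]
opening: 0.0394
```

```bash
python3 -m pendant '[[0,0,0,0,0,0,0.0],[0,0,0,0,0,0,0.3],[0,0,0,0,0,0,0.3],[0,0,-0.03,0,0,0,0.3],[0,0,-0.08,0,0,0,0.3],[0,0,-0.13,0,0,0,0.2],[0,0,-0.15,0,0,0,0.2],[0,0,-0.15,0,0,0,0.2]]'
python3 go.py 527.3 -280.4 150 -102.8
```

```text
clock: 15.88
tool_pos: [0.5573, 0.014, 0.1714]
orientation: [-179.8, 0.1, -105.3]
force: [-0.3, -0.7, 0.1]
opening: 0.0526
clock 15.875 pos [557.3  14.  171.4] [-1.7982e+02  1.2000e-01 -1.0526e+02] F [-0.3 -0.7  0.1] op 52.6 q [ 22.  12. -19.   0. -59. -37.]
shift m [ 0.292  -0.0486  0.021 ] rotvec [-0.0032  0.0021 -0.043 ]
```

```bash
python3 -m pendant '[[0.04,-0.007,0,0,0,-0.02,0.2],[0.09,-0.015,0,0,0,-0.043,0.2],[0.14,-0.023,0,0,0,-0.043,0.2],[0.19,-0.032,0,0,0,-0.043,0.2],[0.24,-0.04,0,0,0,-0.043,0.2],[0.292,-0.049,0.01,0,0,-0.043,0.2],[0.292,-0.049,0.02,0,0,-0.043,0.2],[0.292,-0.049,0.02,0,0,-0.043,0.2],[0.292,-0.049,0.02,0,0,-0.043,0.2]]'
python3 - <<'E'
from fit import *
import pickle
o=ctrl.get_obs(); s=snapshot("wrist"); pickle.dump((o,s),open("w9.pkl","wb")); cv2.imwrite("pics/w9.png",s["image"])
t=snapshot("top"); cv2.imwrite("pics/t9.png",cv2.resize(t["image"][150:330,160:420],None,fx=3,fy=3,interpolation=2))
E
python3 go.py 527.3 -280.4 45 -102.8
```

```text
clock: 17.0
tool_pos: [0.5268, -0.28, 0.1493]
orientation: [180.0, -0.0, -102.7]
force: [-0.6, -0.6, -0.2]
opening: 0.0528
clock 17.1 pos [ 527.1 -279.9  149.9] [-179.97    0.   -102.71] F [-0.3 -0.9  0.2] op 52.8 q [ -9.  17. -16.   0. -58.  -3.]
shift m [ 0.0004 -0.0002  0.1049] rotvec [-0.0006  0.      0.0015]
```

View pics/w9.png

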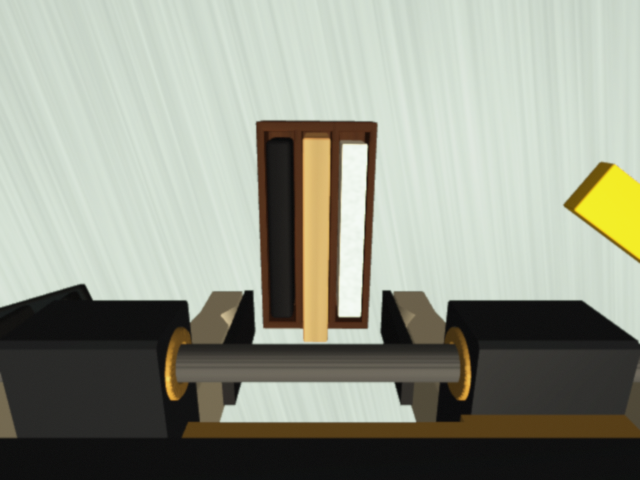

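View pics/t9.png

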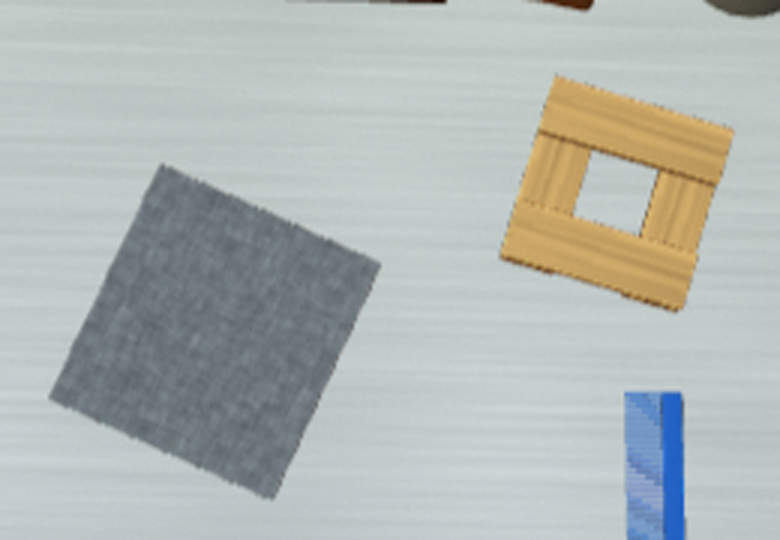

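The riser so far is a clean square. I'll check the board against the tool in the rack view before descending.

```bash
python3 - <<'E'
from h import *
import pickle
o,s=pickle.load(open("w9.pkl","rb"));w=cam(s,o)
P=onz(w,[(303,134),(331,134),(304,340),(328,340)],.066); print(P.mean(0)*1000,((P-o["tool_pos"])@rpy(o["orientation"])*1000).round(1))
E
```

```text
[ 526.69421214 -282.3006038    66.        ] [[ 67.3  -8.   83.3]
 [ 67.3   7.6  83.3]
 [-62.8  -8.6  83.3]
 [-62.8   7.   83.3]]
```

```bash
python3 -m pendant '[[0.002,0,0.04,0,0,0,0],[0.002,0,0.075,0,0,0,0],[0.002,0,0.095,0,0,0,0],[0.002,0,0.104,0,0,0,0],[0.002,0,0.104,0,0,0,0],[0.002,0,0.104,0,0,0,-1],[0.002,0,0.104,0,0,0,-1],[0.002,0,0.104,0,0,0,-1],[0.002,0,0.104,0,0,0,-1],[0.002,0,0.104,0,0,0,-1]]'
python3 go.py 526.8 -282 45 -102.7
```

```text
clock: 18.35
tool_pos: [0.5265, -0.2829, 0.046]
orientation: [-180.0, -0.0, -102.8]
force: [-0.4, 0.5, 4.4]
opening: 0.0156
clock 18.35 pos [ 526.5 -282.9   46. ] [-1.7996e+02 -1.0000e-02 -1.0280e+02] F [-0.4  0.5  4.4] op 15.6 q [-10.  23. -22.   0. -45.  -3.]
shift m [-0.001  -0.0001  0.001 ] rotvec [-0.0006 -0.0001 -0.0017]
```

The board is held at 15.6 mm. Lifting it straight out, and computing the mat pose from the top picture.

```bash
python3 -m pendant '[[0,0,-0.015,0,0,0,-1],[0,0,-0.04,0,0,0,-1],[0,0,-0.07,0,0,0,-1],[0,0,-0.1,0,0,0,-1],[0,0,-0.13,0,0,0,-1],[0,0,-0.155,0,0,0,-1],[0,0,-0.155,0,0,0,-1],[0,0,-0.155,0,0,0,-1]]'
python3 - <<'E'
from h import *
t=snapshot("top");c=cam(t)
P=onz(c,np.array([(162,165),(380,264),(273,498),(50,398)])/3+[160,150],.003)
print((P*1000).round(),P.mean(0)*1000)
o=ctrl.get_obs();s=snapshot("wrist");cv2.imwrite("pics/w10.png",s["image"])
d=snapshot("side");cv2.imwrite("pics/s10.png",d["image"])
E
python3 go.py 486 283 200 -60; python3 go.py 486 283 200 -60 136 0
```

```text
clock: 19.35
tool_pos: [0.5255, -0.2825, 0.2001]
orientation: [179.9, 0.0, -102.8]
force: [0.4, -0.6, -2.3]
opening: 0.0161
[[613. 319.   3.]
 [548. 164.   3.]
 [384. 232.   3.]
 [448. 387.   3.]] [498.39530695 275.52647919   3.        ]
clock 19.5 pos [ 525.5 -282.6  199.4] [ 1.7988e+02  1.0000e-02 -1.0281e+02] F [-0.3  0.8 -1.7] op 15.8 q [-10.  14. -12.  -0. -64.  -3.]
shift m [-5.428e-01  1.640e-01 -2.000e-04] rotvec [ 0.002   0.0009 -0.7473]
clock 19.5 pos [ 525.5 -282.6  199.4] [ 1.7988e+02  1.0000e-02 -1.0281e+02] F [-0.3  0.8 -1.7] op 15.8 q [-10.  14. -12.  -0. -64.  -3.]
shift m [-5.428e-01  1.640e-01 -2.000e-04] rotvec [-0.7292  0.2875 -0.7091]
```

View pics/s10.png

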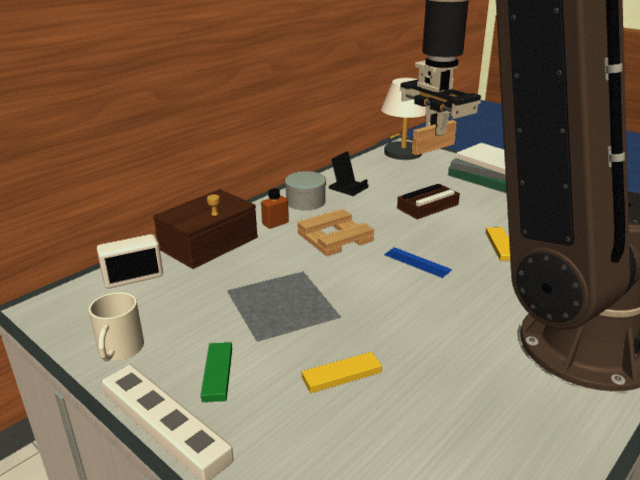

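```bash
python3 go.py 490.6 271.3 200 -60
```

```text
clock 19.5 pos [ 525.5 -282.6  199.4] [ 1.7988e+02  1.0000e-02 -1.0281e+02] F [-0.3  0.8 -1.7] op 15.8 q [-10.  14. -12.  -0. -64.  -3.]
shift m [-5.324e-01  1.569e-01 -2.000e-04] rotvec [ 0.002   0.0009 -0.7473]
```

```bash
python3 -m pendant '[[-0.04,0.012,0,0,0,-0.05,-1],[-0.1,0.029,0,0,0,-0.13,-1],[-0.16,0.047,0,0,0,-0.21,-1],[-0.22,0.065,0,0,0,-0.29,-1],[-0.28,0.082,0,0,0,-0.38,-1],[-0.34,0.1,0,0,0,-0.46,-1],[-0.4,0.118,0,0,0,-0.55,-1],[-0.455,0.134,0,0,0,-0.63,-1],[-0.505,0.149,0,0,0,-0.7,-1],[-0.5324,0.157,0,0,0,-0.747,-1],[-0.5324,0.157,0,0,0,-0.747,-1]]'
python3 -m pendant '[[0,0,0,-0.15,0,0,-1],[0,0,0,-0.3,0,0,-1],[0,0,0,-0.45,0,0,-1],[0,0,0,-0.6,0,0,-1],[0,0,0,-0.77,0,0,-1],[0,0,0,-0.77,0,0,-1],[0,0,0,-0.77,0,0,-1]]'
python3 go.py 490.6 271.3 60 -60 136 0
python3 - <<'E'
from h import *
d=snapshot("side");cv2.imwrite("pics/s11.png",d["image"])
E
```

```text
clock: 20.88
tool_pos: [0.4905, 0.2729, 0.1994]
orientation: [179.9, -0.0, -59.8]
force: [0.5, -0.7, -0.5]
opening: 0.016
clock: 21.75
tool_pos: [0.4916, 0.2707, 0.2]
orientation: [135.9, -0.0, -60.1]
force: [0.2, -0.3, -0.1]
opening: 0.0157
clock 21.75 pos [491.6 270.7 200. ] [ 1.3594e+02 -4.0000e-02 -6.0050e+01] F [ 0.2 -0.3 -0.1] op 15.7 q [  42.   39.   18.   -9. -112.  -13.]
shift m [-0.0011 -0.097   0.101 ] rotvec [ 0.0011  0.0001 -0.0012]
```

View pics/s11.png

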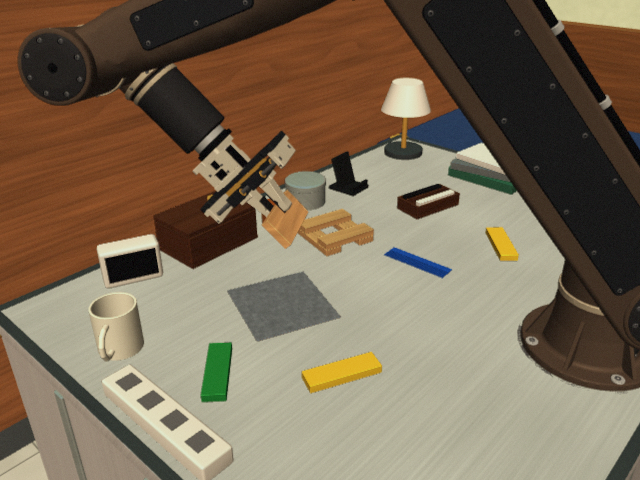

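The tilt is reachable, with the board hanging above the mat at about (285,220). Lowering world-straight until just above contact.

```bash
python3 -m pendant '[[0,-0.02,0.021,0,0,0,-1],[0,-0.045,0.047,0,0,0,-1],[0,-0.07,0.073,0,0,0,-1],[0,-0.09,0.0935,0,0,0,-1],[0,-0.1,0.1035,0,0,0,-1],[0,-0.107,0.1105,0,0,0,-1],[0,-0.107,0.1105,0,0,0,-1]]'
python3 - <<'E'
from h import *
d=snapshot("side");cv2.imwrite("pics/s12.png",cv2.resize(d["image"][60:360,60:400],None,fx=2,fy=2,interpolation=2))
E
```

```text
clock: 22.68
tool_pos: [0.4912, 0.2713, 0.0476]
orientation: [136.0, 0.0, -60.0]
force: [-0.0, 0.0, -2.0]
opening: 0.016
```

View pics/s12.png

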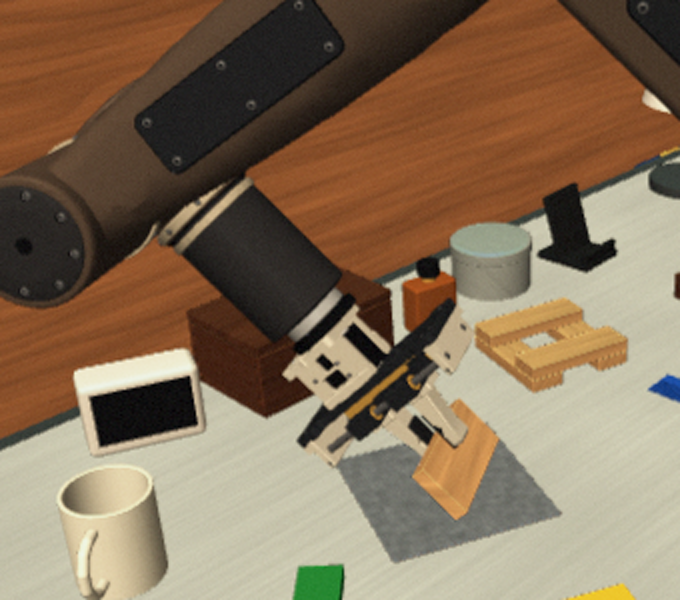

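```bash
python3 -m pendant '[[0,-0.002,0.0021,0,0,0,-1],[0,-0.004,0.0042,0,0,0,-1],[0,-0.0055,0.0057,0,0,0,-1],[0,-0.0065,0.0067,0,0,0,-1],[0,-0.0065,0.0067,0,0,0,-1]]'
```

```text
clock: 23.35
tool_pos: [0.491, 0.2711, 0.0375]
orientation: [135.9, -0.0, -60.0]
force: [-0.1, -0.0, -0.0]
opening: 0.0157
```

```bash
python3 -m pendant '[[0,-0.001,0.001,0,0,0,-1],[0,-0.001,0.001,0,0,0,-0.3],[0,-0.001,0.001,0,0,0,-0.15],[0,-0.001,0.001,0,0,0,-0.15],[0,0,-0.012,0,0,0,-0.15],[0,0,-0.025,0,0,0,-0.15],[0,0,-0.04,0,0,0,-0.15],[0,0,-0.06,0,0,0,-0.15],[0,0,-0.09,0,0,0,-0.15],[0,0,-0.12,0,0,0,0.5],[0,0,-0.12,0,0,0,1],[0,0,-0.12,0,0,0,1]]'
python3 - <<'E'
from h import *
d=snapshot("side");cv2.imwrite("pics/s13.png",cv2.resize(d["image"][60:360,60:400],None,fx=2,fy=2,interpolation=2))
E
```

```text
clock: 24.85
tool_pos: [0.5631, 0.3128, 0.1233]
orientation: [135.9, 0.0, -60.0]
force: [-0.2, 1.4, -0.0]
opening: 0.0618
```

View pics/s13.png

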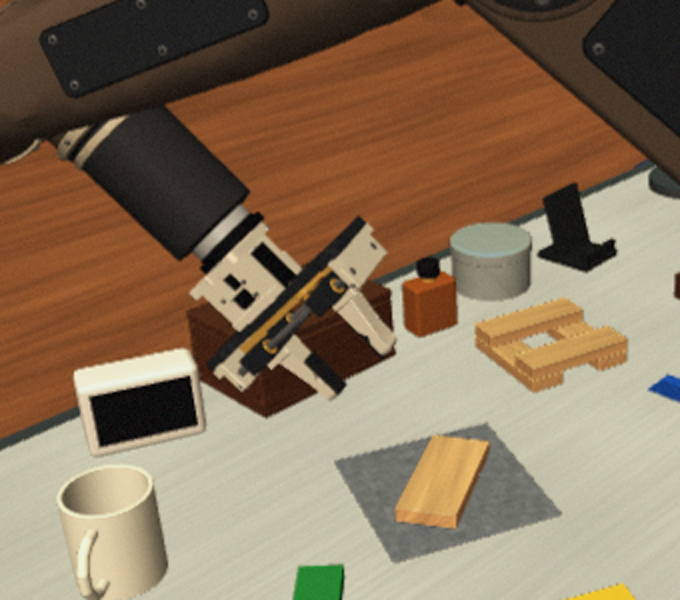

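The board lies flat on the mat (crop about (443,482)). I'll straighten the tool and measure it with the wrist camera.

```bash
python3 go.py 455 349 250 -60
```

```text
clock 24.9 pos [562.8 312.7 123.1] [ 1.3581e+02  1.0000e-02 -6.0010e+01] F [-0.2  0.5 -0.5] op 65.5 q [  41.   50.   30.   -9. -113.  -12.]
shift m [-0.0854  0.1424 -0.0385] rotvec [ 7.713e-01  3.000e-04 -2.000e-04]
```

```bash
python3 -m pendant '[[-0.01,0.015,-0.015,0.05,0,0,1],[-0.025,0.04,-0.03,0.2,0,0,1],[-0.04,0.07,-0.036,0.35,0,0,1],[-0.06,0.1,-0.0385,0.5,0,0,1],[-0.0854,0.1424,-0.0385,0.65,0,0,1],[-0.0854,0.1424,-0.0385,0.771,0,0,1],[-0.0854,0.1424,-0.0385,0.771,0,0,1],[-0.0854,0.1424,-0.0385,0.771,0,0,1]]'
python3 - <<'E'
from fit import *
import pickle
o=ctrl.get_obs(); s=snapshot("wrist"); pickle.dump((o,s),open("w14.pkl","wb")); cv2.imwrite("pics/w14.png",s["image"])
w=cam(s,o); print(o["tool_pos"],o["orientation"],o["opening"])
t=snapshot("top");c=cam(t);cv2.imwrite("pics/t14.png",t["image"])
d=snapshot("side");e=cam(d);S=(d["image"],e)
W=(s["image"],w)
p0=[.497,.275,.011,np.radians(-60)]
for V,fr in (([W],(0,1,3)),([S],(0,1,3)),([W,S],(0,1,2,3))):
    p,f=fit(V,p0,(.13,.06,.016),fr,pad=20); print((p[:3]*1000).round(1),np.degrees(p[3]).round(2),round(f))
E
```

```text
clock: 25.9
tool_pos: [0.455, 0.3489, 0.2503]
orientation: [180.0, -0.0, -60.0]
force: [-0.1, 0.5, 0.0]
opening: 0.0873
[0.45496118 0.3489176  0.2503057 ] [ 1.79985975e+02 -4.10669004e-03 -5.99858378e+01] 0.08733438039979562
[497.1 277.5  11. ] -60.06 127
[497.  278.5  11. ] -59.2 110
[497.2 277.3   9.5] -60.04 221
```

View pics/w14.png

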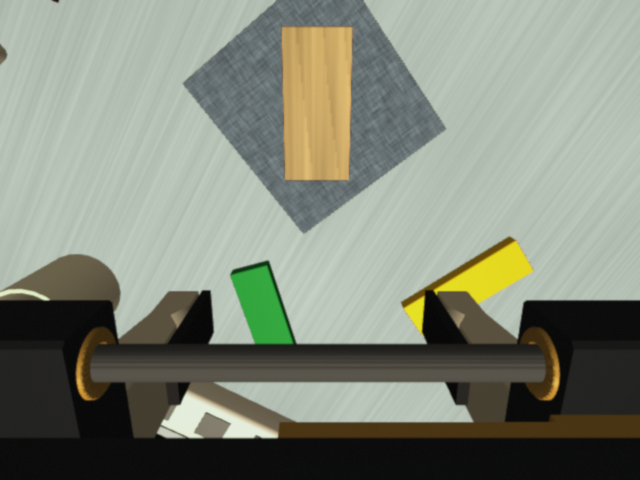

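The board (columns 282–352, rows 27–180) is at (497, 277.5), yaw −60°, and the views agree to 1 mm. Taking it by its long edges.

```bash
python3 go.py 497.1 277.5 7.5 -60.0
```

```text
clock 26.05 pos [455.9 349.2 249.2] [ 1.7992e+02 -5.0000e-02 -6.0050e+01] F [ 0.4 -0.1 -0.8] op 87.5 q [ 57.  10. -10.   0. -69. -27.]
shift m [ 8.250e-02 -2.000e-04  2.418e-01] rotvec [ 0.0013 -0.0008 -0.0009]
```

```bash
python3 -m pendant '[[0.03,0,0.03,0,0,0,1],[0.07,0,0.08,0,0,0,1],[0.083,0,0.13,0,0,0,1],[0.083,0,0.18,0,0,0,1],[0.083,0,0.21,0,0,0,1],[0.083,0,0.23,0,0,0,1],[0.083,0,0.242,0,0,0,1],[0.083,0,0.242,0,0,0,1],[0.083,0,0.242,0,0,0,0],[0.083,0,0.242,0,0,0,0],[0.083,0,0.242,0,0,0,0],[0.083,0,0.242,0,0,0,0]]'
python3 - <<'E'
from h import *
s=snapshot("wrist");cv2.imwrite("pics/w15.png",s["image"])
E
python3 go.py 497.1 277.5 7.5 -60.0
```

```text
clock: 27.55
tool_pos: [0.4972, 0.2776, 0.009]
orientation: [-179.9, 0.0, -60.0]
force: [-0.8, -0.3, 4.4]
opening: 0.0596
clock 27.6 pos [497.2 277.6   9. ] [-1.7989e+02  1.0000e-02 -5.9990e+01] F [-1.6 -0.1  5.8] op 59.5 q [ 49.  24. -27.   0. -39. -19.]
shift m [0.0001 0.0002 0.0015] rotvec [-0.0019  0.0002  0.0001]
```

View pics/w15.png

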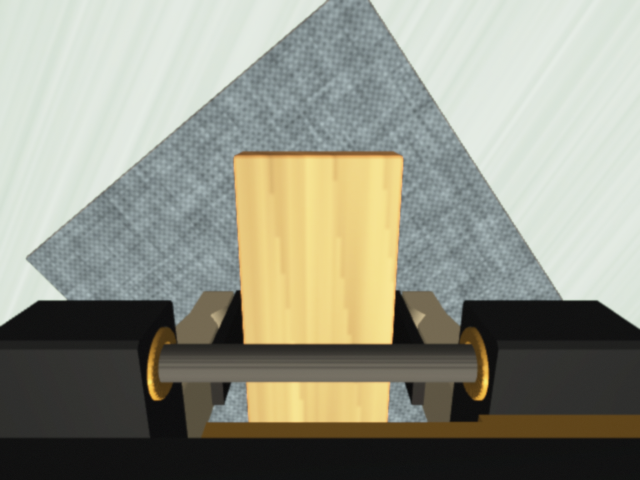

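```bash
python3 - <<'E'
from h import *
s=snapshot("wrist");o=ctrl.get_obs();w=cam(s,o)
P=onz(w,[(235,158),(403,158)],.019); print(((P-o["tool_pos"])@rpy(o["orientation"])*1000).round(1))
E
python3 go.py 475 37 230 -15.25
```

```text
[[ 64.1 -28.6 -10. ]
 [ 64.1  29.8 -10.1]]
clock 27.65 pos [497.2 277.6   9. ] [-1.7989e+02  1.0000e-02 -5.9990e+01] F [-3.8 -0.2  6. ] op 60.0 q [ 49.  24. -27.   0. -39. -19.]
shift m [ 0.1972  0.1392 -0.2213] rotvec [-1.900e-03 -5.000e-04 -7.809e-01]
```

```bash
python3 -m pendant '[[0,0,-0.02,0,0,0,0],[0,0,-0.06,0,0,0,0],[0.015,0.01,-0.10,0,0,-0.06,0],[0.045,0.032,-0.14,0,0,-0.18,0],[0.08,0.056,-0.18,0,0,-0.31,0],[0.115,0.081,-0.21,0,0,-0.45,0],[0.15,0.106,-0.221,0,0,-0.6,0],[0.18,0.127,-0.221,0,0,-0.73,0],[0.197,0.139,-0.221,0,0,-0.781,0],[0.197,0.139,-0.221,0,0,-0.781,0],[0.197,0.139,-0.221,0,0,-0.781,0]]'
python3 - <<'E'
from h import *
import pickle
o=ctrl.get_obs();s=snapshot("wrist");pickle.dump((o,s),open("w16.pkl","wb"));cv2.imwrite("pics/w16.png",s["image"])
t=snapshot("top"); cv2.imwrite("pics/t16.png",cv2.resize(t["image"][150:330,160:420],None,fx=3,fy=3,interpolation=2))
E
python3 go.py 599.1 3.2 38 -15.25
```

```text
clock: 29.02
tool_pos: [0.4749, 0.0374, 0.2291]
orientation: [-180.0, -0.0, -15.3]
force: [-0.9, 0.3, -0.3]
opening: 0.0599
clock 29.125 pos [475.   37.8 229. ] [-1.7996e+02 -3.0000e-02 -1.5250e+01] F [-0.   0.5 -0.6] op 59.5 q [ 28.   1. -23.  -0. -65.  46.]
shift m [0.1287 0.0009 0.1911] rotvec [-0.0007 -0.0005 -0.    ]
```

View pics/w16.png

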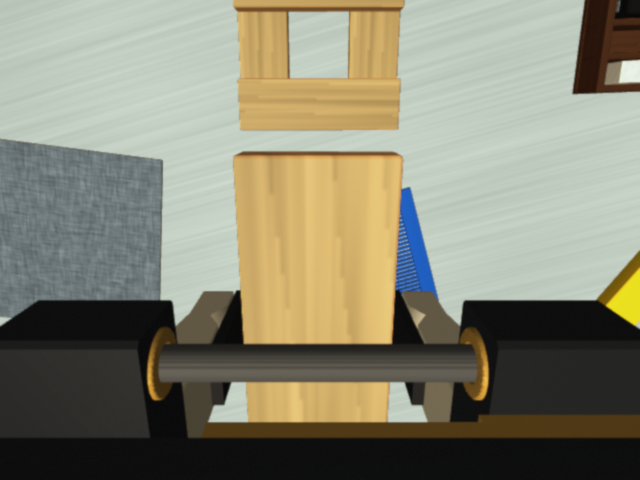

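```bash
python3 - <<'E'
from h import *
import pickle
o,s=pickle.load(open("w16.pkl","rb"));w=cam(s,o)
B=np.array([.6,.003,0]);Rb=Ro.from_euler('z',-15.25,degrees=True).as_matrix()
b=lambda uv,z:((onz(w,uv,z)-B)@Rb*1000).round(1)
print("slat B top corners\n",b([(240,79),(400,79),(398,126),(241,126)],.032))
print("slat A near edge\n",b([(234,8),(403,8)],.032))
print("base inner edges\n",b([(288,40),(349,40)],.016))
E
```

```text
slat B top corners
 [[-25.9  61.9  32. ]
 [-26.  -64.9  32. ]
 [-61.9 -65.3  32. ]
 [-61.8  63.   32. ]]
slat A near edge
 [[ 24.5  63.7  32. ]
 [ 24.4 -64.3  32. ]]
base inner edges
 [[  4.7  24.3  16. ]
 [  4.6 -25.   16. ]]
```

```bash
python3 -m pendant '[[0.04,0,0,0,0,0,0],[0.09,0.0005,0.01,0,0,0,0],[0.1305,0.0005,0.04,0,0,0,0],[0.1305,0.0005,0.08,0,0,0,0],[0.1305,0.0005,0.12,0,0,0,0],[0.1305,0.0005,0.15,0,0,0,0],[0.1305,0.0005,0.17,0,0,0,0],[0.1305,0.0005,0.18,0,0,0,0],[0.1305,0.0005,0.187,0,0,0,0],[0.1305,0.0005,0.19,0,0,0,0],[0.1305,0.0005,0.192,0,0,0,0],[0.1305,0.0005,0.192,0,0,0,0]]'
python3 go.py 600.9 2.8 38 -15.25
```

```text
clock: 30.62
tool_pos: [0.6013, 0.0026, 0.038]
orientation: [-179.9, -0.1, -15.3]
force: [-0.4, 0.4, 0.4]
opening: 0.0595
clock 30.625 pos [601.3   2.6  38. ] [-1.7992e+02 -1.0000e-01 -1.5260e+01] F [-0.4  0.4  0.4] op 59.5 q [ 19.  24. -22.  -0. -44.  56.]
shift m [-0.0005 -0.0001  0.    ] rotvec [-0.0014 -0.0018 -0.0001]
```

```bash
python3 -m pendant '[[0,0,0.001,0,0,0,0],[0,0,0.0015,0,0,0,0],[0,0,0.0015,0,0,0,0]]'
```

```text
clock: 31.0
tool_pos: [0.6014, 0.0026, 0.0379]
orientation: [-179.9, -0.1, -15.2]
force: [-5.7, 2.0, 14.6]
opening: 0.0595
```

Seated (14.6 N). Releasing gently, then lifting straight up and backing away.

```bash
python3 -m pendant '[[0,0,0.0005,0,0,0,0.5],[0,0,0.0005,0,0,0,0.9],[0,0,0.0005,0,0,0,0.9],[0,0,0.0005,0,0,0,0.9],[0,0,-0.03,0,0,0,0.9],[0,0,-0.08,0,0,0,0.9],[0,0,-0.13,0,0,0,0.9],[0,0,-0.18,0,0,0,0.9],[-0.05,0,-0.2,0,0,0,0.9],[-0.1,0,-0.2,0,0,0,0.9],[-0.13,0,-0.2,0,0,0,0.9],[-0.13,0,-0.2,0,0,0,0.9]]'
python3 - <<'E'
from fit import *
import pickle
o=ctrl.get_obs();s=snapshot("wrist");pickle.dump((o,s),open("w17.pkl","wb"));cv2.imwrite("pics/w17.png",s["image"])
d=snapshot("side");cv2.imwrite("pics/s17.png",d["image"])
print(o["tool_pos"],o["orientation"])
E
```

```text
clock: 32.5
tool_pos: [0.4737, 0.0368, 0.2364]
orientation: [-179.9, -0.1, -15.2]
force: [0.4, 0.2, 0.7]
opening: 0.083
[0.47372799 0.03682261 0.23640262] [-1.79884013e+02 -9.32043004e-02 -1.51769071e+01]
```

View pics/w17.png

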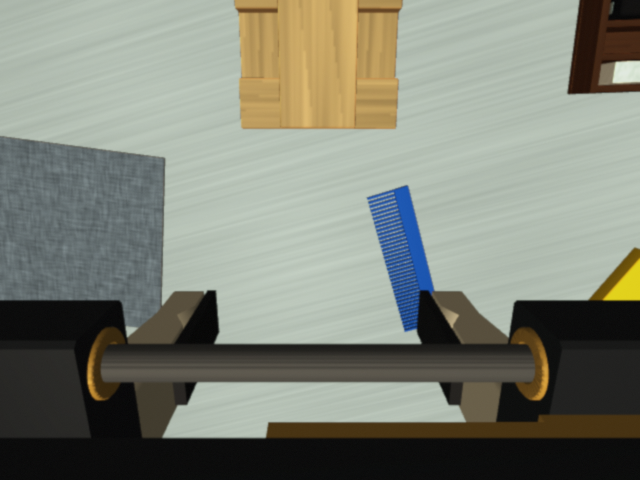

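View pics/s17.png

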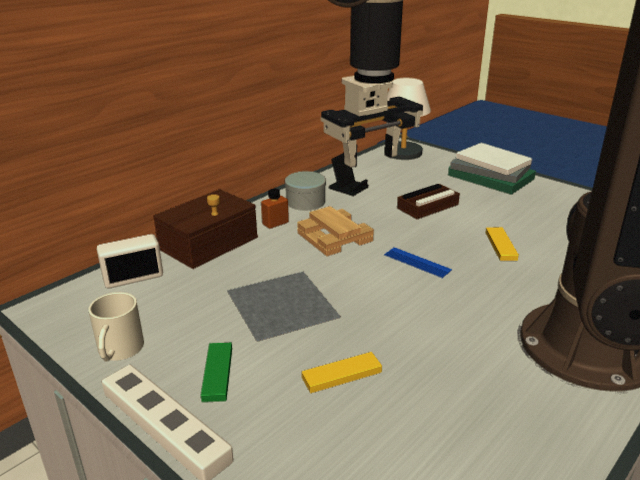

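The board is flush at the near end and centred in the wrist view (columns 279–356, row 128), and the rack, comb and others look untouched. I'll clear the arm aside for a top view.

```bash
python3 -m pendant '[[0,0.04,0,0,0,0,0.9],[0,0.1,0,0,0,0,0.9],[0,0.16,0,0,0,0,0.9],[0,0.21,0,0,0,0,0.9],[0,0.25,0,0,0,0,0.9],[0,0.25,0,0,0,0,0.9],[0,0.25,0,0,0,0,0.9]]'
python3 - <<'E'
from h import *
import pickle
o,s=pickle.load(open("w17.pkl","rb"));w=cam(s,o)
B=np.array([.6,.003,0]);Rb=Ro.from_euler('z',-15.25,degrees=True).as_matrix()
b=lambda uv,z,c:((onz(c,uv,z)-B)@Rb*1000).round(1)
print("board near end\n",b([(280,128),(357,128)],.048,w))
t=snapshot("top");cv2.imwrite("pics/t18.png",t["image"]);cv2.imwrite("pics/t18c.png",cv2.resize(t["image"][165:265,310:420],None,fx=6,fy=6,interpolation=2))
pickle.dump(t,open("t18.pkl","wb"))
E
```

```text
clock: 33.48
tool_pos: [0.4098, -0.205, 0.2351]
orientation: [-180.0, 0.0, -15.3]
force: [-0.4, 0.6, 0.3]
opening: 0.0831
board near end
 [[-64.   29.9  48. ]
 [-63.9 -31.6  48. ]]
```

View pics/t18c.png

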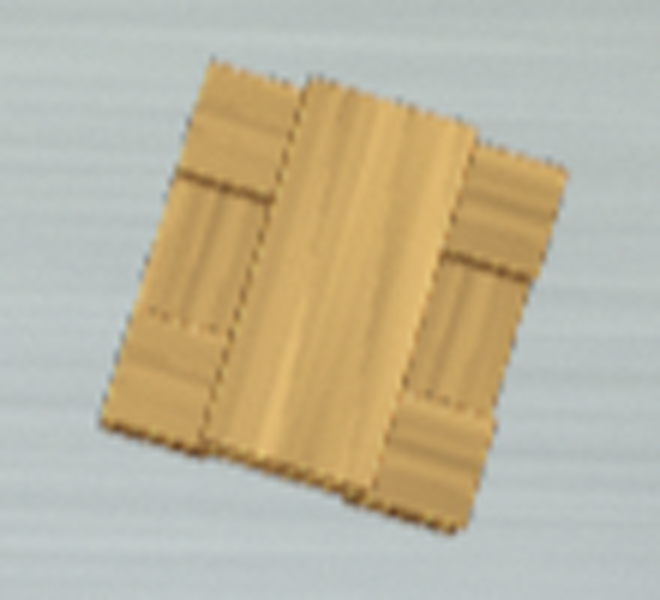

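View pics/t18.png

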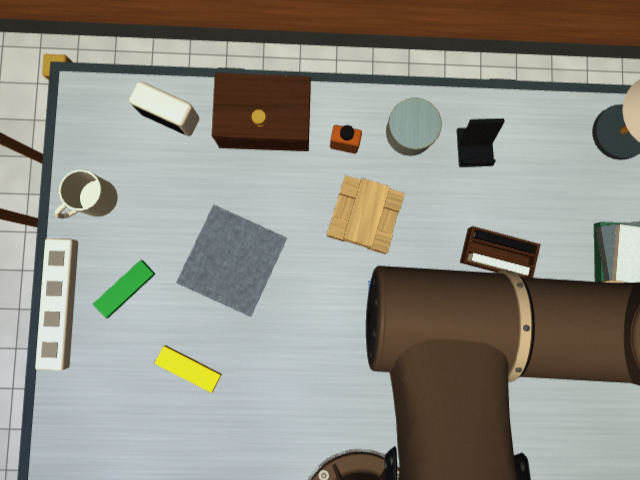

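```bash
python3 - <<'E'
from h import *
import pickle
t=pickle.load(open("t18.pkl","rb"));c=cam(t)
B=np.array([.6,.003,0]);Rb=Ro.from_euler('z',-15.25,degrees=True).as_matrix()
f=lambda l:np.array(l)/6+[310,165]
P=(onz(c,f([(310,76),(478,126),(370,490),(206,440)]),.048)-B)@Rb*1000
print(P.round(1),P.mean(0).round(1))
o=ctrl.get_obs();print(o["clock"],o["force"].round(1),o["qvel"].round(1))
ctrl.close_job()
E
```

```text
[[ 66.8  29.7  48. ]
 [ 67.3 -29.9  48. ]
 [-62.6 -29.8  48. ]
 [-62.7  27.8  48. ]] [ 2.2 -0.6 48. ]
33.525 [-0.1 -0.1 -0. ] [ 1.  -0.4 -0.1  0.   0.   0.1]
the job is handed in; nothing more can be done
```

The riser is finished and I handed the job in at about 33.5 s of the 72 s allowed.

- **Order:** I laid both loose slats across the base first. Then I lifted the board straight out of the rack, leaned it 44° and released it onto the empty mat, where it fell flat. I took it again by its long edges and laid it across the middle.
- **Slats:** Wrist-camera checks put the slat corners about 0–3 mm from their targets.
- **Board:** The wrist camera put its near end about 1 mm off along its length and 1 mm off sideways. The top camera put its centre 2.2 mm off along its length and 0.6 mm off sideways. The two views differ by about 1 mm, which fits the 2 mm calibration, and all are within a centimetre.
- **Surroundings:** By eye in the last pictures, the power bank and carton are still in the rack. The comb, perfume, dabba, stand and coloured look-alikes look undisturbed. The arm hid the comb and one yellow block in the final top view, so for those I rely on the side view taken just before it. The arm moved once more, well above them, after that view.
- **Forces:** No reading I took exceeded 15 N at the wrist, and the gripper ended clear of everything.

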